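Set and lock the height stop of the board jig

ROBOT

A 7-joint arm with a two-finger parallel gripper is mounted at the origin on the work surface. World frame = base frame: x ahead of the robot, y to its left, z up, the work surface at z = 0. Lengths are in m, angles in rad, forces in N, time in s.
With the tool pointing down it reaches from about 0.425 to 0.875 m from the base axis. Payload 8.4 kg.
Tool frame: the origin (TCP) lies midway between the tips of the shut fingers; the grasp point (between the pads) lies 19 mm behind it (env.grip_depth is the distance from the TCP to the grasp point, in m); z points along the fingers, y is the line along which they close (so a half turn about z gives the same grasp; the last joint's range is limited). The gripper opens to 87 mm and grips with 3 to 60 N. Pads are 19 mm wide; open, the fingers measure 117 mm over their backs; the gripper's body (75 mm by 190 mm) begins 51 mm behind the grasp point.
Start: joints at [1.05, 0.333, 0.04, 1.465, -0.013, 1.343, -0.059], TCP at [0.266, -0.593, 0.223] pointing down, gripper open.
Joint ranges: [-2.58, 2.58], [-0.38, 2.09], [-1.3, 1.39], [0.25, 2.4], [-1.5, 4.64], [0.08, 2.09], [-2.65, 2.65]. Speed limits (rad/s): [2.22, 2.22, 2.79, 2.79, 3.14, 3.14, 3.14].

INTERFACE

Orientations are given as a 3x3 rotation matrix whose columns are the frame's x, y, z axes.
In Python, from plant import env, get_image gives the robot as it stands.
- The arm moves only by the tool arm_command, never from a script. Its argument "series" is a list of rows, each an object with "fingers": the closure in counts, from 0 (fully open) to 255 (shut); "xyz": the shift along the tool's x, y, z in m, a list of three; "rot": the turn, a rotation vector about the tool's x, y, z in rad, a list of three. A call has 1 to 20 rows; each row is the pose to reach, as a shift and turn from the pose commanded when the call began, along the tool's axes at that moment; what a row does not reach only later rows make up. A row lasts 1/12 s, in which the tool goes at most 41.7 mm and 7.16 degrees, less where a joint would pass 70% of its speed; a pose out of reach is approached as far as the arm can. A call with a gripper value outside its range is refused whole. The fingers move at their own pace and stop on an object; the grip force is fixed at half the most. Time passes only in rows, so rows that repeat a pose let the fingers close. It gives the time, the measured TCP pose, the force, the opening and the grip force at its end, in the units of the state.
- env.sense(): the state, without advancing time (a new reading comes with each control period).
- get_image(name): name is "side" or "top"; returns a dict with "color" (480x640x3 uint8, red, green, blue), "fx", "fy", "cx", "cy" (pixels), "k1" (the pictures are not rectified: a ray, as slopes to the right and down, at radius r is drawn at 1 + k1 r^2 times it, then the intrinsics apply), "rvec" (rotation vector, rad) and "tvec" (3), from world to camera coordinates, as OpenCV has them. Camera axes: x right, y down, z forward; pixel columns grow to the right and rows downward; lengths in m; the calibration is good to about 2 mm. A picture is of the moment at which its call begins. There is no depth.
- env.sign_off(): hands the job in; it is judged then, once.
The state is a dict: "clock": time; "joints": joint angles; "dq": joint speeds; "tau": joint torques, N m; "position": TCP position; "tool_rot": TCP orientation; "contact_force": force on the tool from outside, world axes, zero at the start; "torque": the same for the moment, N m; "grip_width": finger opening in m; "gripper_force": force on a finger pad.
Only numpy, scipy, OpenCV 4.12 (cv2) and the standard library are available. Lean on these libraries where they do the work, as an engineer would, in place of code of your own. Each camera call takes 0.05 s, during which the arm holds its last target. There are 200 camera calls.

TASK

On the board jig, turn the black knob so that its pointer nose stands at the small dark steel tab on the dial's rim, and leave the tab where it is. Then turn the lock ring under the dial clockwise by its upright pin until it nips and is snugly tight (a push of about 14 N at the pin; over 20 N ruins its thread), with the knob still at its mark. Leave the things lying round about undisturbed.

Things in the scene. Friction and masses are not known exactly. Their poses are not given: they have to be found in the camera images.
- jig: Fixed aluminium board jig: base plate 150 x 270 mm, 12 mm thick; at its -y end a board in jaws, up to 40 mm high; at the other end a column with, from below, lock ring, dial and knob on one vertical axis. Origin: on that axis, at the plate's underside; z up. The dial is a fixed disc 92 mm across, top 86 mm above the origin. Place and yaw vary.
- knob_grip (a point): Middle of the knob's grip bar, on the axis, 115 mm above the jig's origin. Bar: 42 mm long (this frame's x), 14 mm thick (y), from 93 to 121 mm above the jig's origin; below it a skirt 48 mm across, 6 mm high. +x points to the pointer nose. The knob turns both ways with dry friction of about 0.1 N m and stays where it is left.
- knob_tip (a point): End of the knob's pointer nose (with a white line on it), 34 mm from the axis, 90 mm above the jig's origin; +x points outwards from the axis. It starts 0.4 to 1.7 rad clockwise (seen from above) of the tab, so the knob is to be turned anticlockwise.
- tab_tip (a point): Inner end of the small dark steel index tab (10 x 9 x 5 mm) on the dial's rim, 38 mm from the axis, 90 mm above the jig's origin; +x points outwards from the axis. It is stiff and must not be moved. The knob is at its mark when the nose points at the tab's 9 mm width (within 0.12 rad of its middle).
- knob (a joint): Turn of the knob, rad, growing anticlockwise seen from above.
- ring: Dark steel lock ring, 76 mm across, 14 mm high, with a lever ending in an upright pin. Origin on the axis, 48 mm above the jig's origin; x points to the pin. Friction is about 5 to 6 N at the pin; after 0.3 to 1.2 rad clockwise, unseen where, it nips and the push rises about 2 N per mm. Under 10 N at the pin is loose, 14 N right, over 20 N too much. Let go, it stays tight.
- ring_pin (a point): Middle of the lever's upright steel pin, 75 mm from the axis, 83 mm above the jig's origin. The pin is 12 mm thick and stands free from the lever's top (58 mm above the jig's origin) to 100 mm above the jig's origin, outside the dial.
- seat: The fixed shoulder inside the ring, on which the ring nips; not visible. Its origin is on the axis, 48 mm above the jig's origin. Its pose tells nothing about where the ring nips.
- dish: Bystander: bowl-shaped steel screw dish, 40 mm across, 16 mm high, on the jig's base plate. Leave it alone. Origin at the centre of its underside.
- driver: Bystander: screwdriver with a yellow handle, 170 mm long. Leave it alone. Origin at the centre of its underside.
- drive: Bystander: flat black drive, 100 x 70 x 7 mm. Leave it alone. Origin at the centre of its underside.
- flux: Bystander: small flux jar, 44 mm across, 50 mm high. Leave it alone. Origin at the centre of its underside.
- parts_box: Bystander: open divided parts box, 150 x 100 x 30 mm. Leave it alone. Origin at the centre of its underside.
- phone: Bystander: phone, 150 x 72 x 9 mm. Leave it alone. Origin at the centre of its underside.
- tweezers: Bystander: steel tweezers, about 130 mm long, 4 mm high. Leave it alone. Origin at the centre of its underside.

How it is judged:
On the way, in this order (a step that is already met when the one before it is completed fails the run):
1. the pointer is turned to the tab while the ring is still loose (angle between the x axis of knob_tip and the x axis of tab_tip, either way round below 0.12 rad and not (contact force between ring and seat above 1 N) and velocity of joint knob between -0.05 and 0.05 rad/s), for 0.3 s.
2. the ring is tightened with the knob at its mark (contact force between ring and seat above 9 N and angle between the x axis of knob_tip and the x axis of tab_tip, either way round below 0.12 rad), for 0.2 s.
At the end, for the whole second after the job is handed in: The pointer points at the tab (within 0.12 rad) and the lock ring is tight on its seat (it presses on it with more than 9 N, as a push of about 10 N or more at the pin leaves it), both at rest (all of step 2 and velocity of joint knob between -0.05 and 0.05 rad/s and angular speed of ring below 0.05 rad/s); the robot touches nothing.
It fails at once if the lock ring is over-tightened (more than 36 N on its seat, a push of about 20 N at the pin) (contact force between ring and seat above 36 N).
It fails at once if the index tab is shifted by more than 3 mm (distance of tab_tip from where it was at the start of the episode above 0.003 m).
It fails at once if a bystander is moved by more than 30 mm (distance of any of dish, driver, drive, flux, parts_box, phone, tweezers from where it was at the start of the episode above 0.03 m).
It also fails if it takes over 67 s, if anything falls off the work surface, if the arm or the gripper's body presses on something with over 40 N, if the wrist force passes 120 N, or if a joint passes its speed limit or range.

## Working session

There is one attempt and no reset: what is moved stays moved. The work goes in short steps, Python scripts to look and compute and a tool call to move; the robot and the scene stay as the last step left them, time stands still between calls to the robot, and variables do not carry over. Pictures are saved under pics/ and viewed, at most 10 in all, crops included, and the job is handed in when it is done.

Besides the shell and the picture viewer there is one more tool, called after ">>>" in YAML: its name, and indented under it one key for each argument. arm_command: Moves the arm, as the interface text tells. Its arguments: {"type":"object","properties":{"series":{"type":"array","items":{"type":"object","properties":{"fingers":{"type":"number"},"xyz":{"type":"array","items":{"type":"number"}},"rot":{"type":"array","items":{"type":"number"}}}}}},"required":["series"]}

```bash
mkdir -p pics; ls; cat > h.py <<'E'
import numpy as np, cv2
from plant import env, get_image
def cam(im):
    K=np.array([[im["fx"],0,im["cx"]],[0,im["fy"],im["cy"]],[0,0,1.]]);d=np.array([im["k1"],0,0,0,0.])
    return K,d,np.array(im["rvec"],float).reshape(3),np.array(im["tvec"],float).reshape(3)
def ray(im,uv):
    K,d,r,t=cam(im);R=cv2.Rodrigues(r)[0]
    p=cv2.undistortPoints(np.array(uv,float).reshape(-1,1,2),K,d).reshape(-1,2)
    return -R.T@t,np.c_[p,np.ones(len(p))]@R
def onz(im,uv,z):
    c,d=ray(im,uv);return c+d*((z-c[2])/d[:,2])[:,None]
def proj(im,P):
    K,d,r,t=cam(im);return cv2.projectPoints(np.array(P,float).reshape(-1,1,3),r,t,K,d)[0].reshape(-1,2)
def save(im,n): cv2.imwrite("pics/"+n,im["color"][:,:,::-1])
E
python3 - <<'E'
from h import *
for n in("top","side"):
    im=get_image(n);save(im,n+"0.png");np.save(n+"0.npy",im,allow_pickle=True)
    c,_=ray(im,[[320,240]]);print(n,im["fx"],im["k1"],c)
s=env.sense();print({k:np.round(v,3).tolist() for k,v in s.items()})
E
```

```text
pics
top 440.0497986422201 -0.022889207923678417 [0.37867006 0.01506437 1.0400045 ]
side 462.6966789834758 -0.019149776500996606 [0.17080341 0.97157501 0.72283317]
{'clock': 0.1, 'joints': [1.05, 0.334, 0.04, 1.466, -0.013, 1.343, -0.058], 'dq': [-0.0, -0.001, 0.002, -0.002, -0.0, -0.0, -0.001], 'tau': [0.003, -65.78, 1.34, -40.471, -0.06, 0.041, -0.0], 'position': [0.266, -0.593, 0.222], 'tool_rot': [[0.912, 0.409, -0.001], [0.409, -0.912, 0.001], [-0.0, -0.001, -1.0]], 'contact_force': [-0.101, -0.201, -0.058], 'torque': [0.016, -0.027, 0.031], 'gripper_force': 0.0, 'grip_width': 0.087}
```

View pics/top0.png

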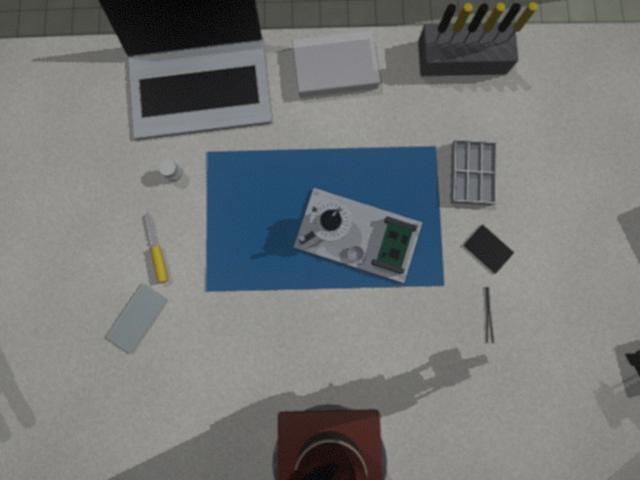

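View pics/side0.png

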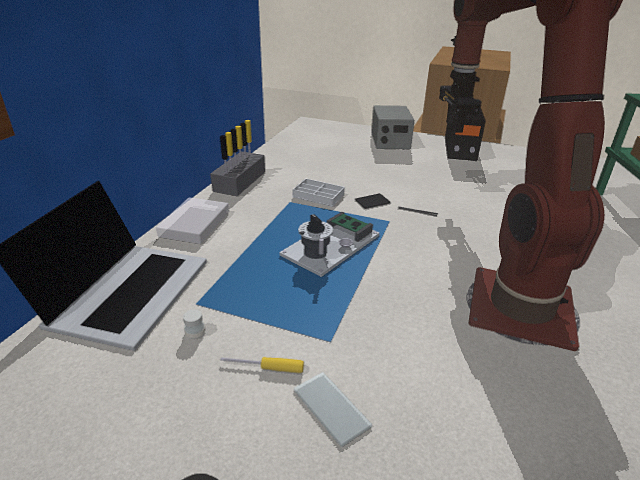

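Top view: the jig's dial is at about (331,220), the pin lever towards (308,238) and the board at (395,245). Side view: the column is at about (315,235). I'll zoom in on both.

```bash
python3 - <<'E'
from h import *
T=np.load("top0.npy",allow_pickle=True).item();S=np.load("side0.npy",allow_pickle=True).item()
a=cv2.resize(T["color"][190:260,290:365],None,fx=5.3,fy=5.3,interpolation=cv2.INTER_CUBIC)
b=cv2.resize(S["color"][205:275,280:355],None,fx=5.3,fy=5.3,interpolation=cv2.INTER_CUBIC)
cv2.imwrite("pics/zoom0.png",np.hstack([a,b])[:,:,::-1])
# jig plate corners in top at z=.012: light grey pixels within blue mat -> fit on non-blue blob
c=T["color"].astype(int);m=((c[...,2]-c[...,0])<40).astype(np.uint8);m[:155]=0;m[285:]=0;m[:,:215]=0;m[:,435:]=0
m=cv2.morphologyEx(m,cv2.MORPH_OPEN,np.ones((3,3)))
cs=max(cv2.findContours(m,0,2)[0],key=cv2.contourArea)
bx=cv2.boxPoints(cv2.minAreaRect(cs));print(bx);print(onz(T,bx,.012))
# dial: bright pixels
g=c.min(2);d=((g>150)).astype(np.uint8);sub=d[195:248,300:365]
print(np.unique(g[200:240,310:355])[-5:]);
E
```

```text
[[292.26862 248.3516 ]
 [312.36493 186.23572]
 [423.68365 222.25061]
 [403.58734 284.3665 ]]
[[ 0.48592689  0.07536573  0.012     ]
 [ 0.63393863  0.02463472  0.012     ]
 [ 0.54000516 -0.23654319  0.012     ]
 [ 0.39518342 -0.18178015  0.012     ]]
[139 140 141 142 143]
```

View pics/zoom0.png

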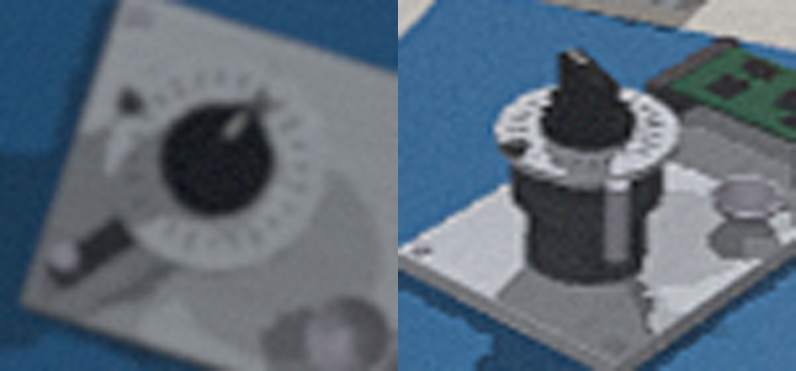

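The zoom shows the dial centre at zoom pixel (217,168), nose tip at about (264,98), tab at (130,100) and pin top at (65,255). I'll cast those pixels to 3D.

```bash
python3 - <<'E'
from h import *
T=np.load("top0.npy",allow_pickle=True).item();S=np.load("side0.npy",allow_pickle=True).item()
f=lambda z:np.array(z,float)/5.3+[289.6,189.6]
g=lambda z:np.array(z,float)/5.3-[75*5.3/5.3,0]+[279.6,204.6]
A=onz(T,[f([217,168])],.086)[0];print("dial",A)
A3=onz(S,[g([589,137])],.086)[0];print("dial side",A3)
ax=(A+A3)/2
# plate frame: from corners; axis should be on mid line
B=onz(T,[[292.27,248.35],[312.36,186.24],[423.68,222.25],[403.59,284.37]],.012)
yd=(B[0]+B[1]-B[2]-B[3])/2;print("plate len",np.linalg.norm(yd),"wid",np.linalg.norm(B[0]-B[1]),"jig yaw",np.arctan2(-yd[0],yd[1]))
mid=(B[0]+B[1])/2;print("mid edge",mid,"centre",B.mean(0))
for n,im,p,z in[("nose",T,f([264,98]),.09),("line",T,f([235,125]),.1),("tab",T,f([130,101]),.092),("pin",T,f([65,255]),.1),
 ("tabS",S,g([515,148]),.092),("noseS",S,g([576,55]),.121),("pinS",S,g([619,184]),.1),("gripT",T,f([217,158]),.115)]:
    P=onz(im,[p],z)[0];
    for a in(A,A3): 
        d=P-a;print(n,P.round(4),"r",np.hypot(*d[:2]).round(4),"ang",np.arctan2(d[1],d[0]).round(3))
E
```

```text
dial [ 0.53574677 -0.01408577  0.086     ]
dial side [ 0.53371465 -0.01089334  0.086     ]
plate len 0.27512329696092364 wid 0.15644633751219278 jig yaw -0.3422696748175451
mid edge [0.55992952 0.05000458 0.012     ] centre [ 0.51376025 -0.07957785  0.012     ]
nose [ 0.5639 -0.0343  0.09  ] r 0.0347 ang -0.621
nose [ 0.5639 -0.0343  0.09  ] r 0.0382 ang -0.658
line [ 0.5511 -0.0215  0.1   ] r 0.017 ang -0.453
line [ 0.5511 -0.0215  0.1   ] r 0.0204 ang -0.55
tab [0.5637 0.0212 0.092 ] r 0.045 ang 0.901
tab [0.5637 0.0212 0.092 ] r 0.044 ang 0.819
pin [0.4992 0.0491 0.1   ] r 0.073 ang 2.095
pin [0.4992 0.0491 0.1   ] r 0.0692 ang 2.092
tabS [0.5603 0.0217 0.092 ] r 0.0434 ang 0.969
tabS [0.5603 0.0217 0.092 ] r 0.0421 ang 0.886
noseS [ 0.5477 -0.0281  0.121 ] r 0.0184 ang -0.867
noseS [ 0.5477 -0.0281  0.121 ] r 0.0222 ang -0.891
pinS [0.4974 0.0455 0.1   ] r 0.0709 ang 2.143
pinS [0.4974 0.0455 0.1   ] r 0.0671 ang 2.143
gripT [ 0.535  -0.0133  0.115 ] r 0.001 ang 2.314
gripT [ 0.535  -0.0133  0.115 ] r 0.0028 ang -1.07
```

>>> arm_command:
  series:
    - {"fingers": 0,"xyz": [0.06,-0.052,0],"rot": [0,0,0.1]}
    - {"fingers": 0,"xyz": [0.4825,-0.419,0],"rot": [0,0,1.04]}
    - {"fingers": 0,"xyz": [0.4825,-0.419,0],"rot": [0,0,1.04]}
    - {"fingers": 0,"xyz": [0.4825,-0.419,0],"rot": [0,0,1.04]}
    - {"fingers": 0,"xyz": [0.4825,-0.419,0],"rot": [0,0,1.04]}
    - {"fingers": 0,"xyz": [0.4825,-0.419,0],"rot": [0,0,1.04]}
    - {"fingers": 0,"xyz": [0.4825,-0.419,0],"rot": [0,0,1.04]}
    - {"fingers": 0,"xyz": [0.4825,-0.419,0],"rot": [0,0,1.04]}
    - {"fingers": 0,"xyz": [0.4825,-0.419,0],"rot": [0,0,1.04]}
    - {"fingers": 0,"xyz": [0.4825,-0.419,0],"rot": [0,0,1.04]}
    - {"fingers": 0,"xyz": [0.4825,-0.419,0],"rot": [0,0,1.04]}
    - {"fingers": 0,"xyz": [0.4825,-0.419,0],"rot": [0,0,1.04]}
    - {"fingers": 0,"xyz": [0.4825,-0.419,0],"rot": [0,0,1.04]}
    - {"fingers": 0,"xyz": [0.4825,-0.419,0],"rot": [0,0,1.04]}
    - {"fingers": 0,"xyz": [0.4825,-0.419,0],"rot": [0,0,1.04]}
    - {"fingers": 0,"xyz": [0.4825,-0.419,0],"rot": [0,0,1.04]}
    - {"fingers": 0,"xyz": [0.4825,-0.419,0],"rot": [0,0,1.04]}
    - {"fingers": 0,"xyz": [0.4825,-0.419,0],"rot": [0,0,1.04]}
    - {"fingers": 0,"xyz": [0.4825,-0.419,0],"rot": [0,0,1.04]}
    - {"fingers": 0,"xyz": [0.4825,-0.419,0],"rot": [0,0,1.04]}

```text
clock: 1.77
position: [0.5344, -0.0147, 0.2223]
tool_rot: [[0.814, -0.581, -0.001], [-0.581, -0.814, -0.001], [-0.0, 0.001, -1.0]]
contact_force: [-0.8, -0.2, 0.2]
grip_width: 0.0871
gripper_force: 0.0
```

>>> arm_command:
  series:
    - {"fingers": 0,"xyz": [0,-0.001,0.04],"rot": [0,0,0]}
    - {"fingers": 0,"xyz": [0,-0.001,0.075],"rot": [0,0,0]}
    - {"fingers": 0,"xyz": [0,-0.001,0.1],"rot": [0,0,0]}
    - {"fingers": 100,"xyz": [0,-0.001,0.115],"rot": [0,0,0]}
    - {"fingers": 100,"xyz": [0,-0.001,0.122],"rot": [0,0,0]}
    - {"fingers": 150,"xyz": [0,-0.001,0.122],"rot": [0,0,0]}
    - {"fingers": 180,"xyz": [0,-0.001,0.122],"rot": [0,0,0]}
    - {"fingers": 180,"xyz": [0,-0.001,0.122],"rot": [0,0,0]}
    - {"fingers": 200,"xyz": [0,-0.001,0.122],"rot": [0,0,0]}
    - {"fingers": 200,"xyz": [0,-0.001,0.122],"rot": [0,0,0]}
    - {"fingers": 200,"xyz": [0,-0.001,0.122],"rot": [0,0,0]}
    - {"fingers": 200,"xyz": [0,-0.001,0.122],"rot": [0,0,0]}

```text
clock: 2.77
position: [0.5356, -0.0124, 0.101]
tool_rot: [[0.815, -0.58, 0.001], [-0.58, -0.815, -0.0], [0.001, -0.0, -1.0]]
contact_force: [-1.5, 0.2, -0.5]
grip_width: 0.0346
gripper_force: 0.0
```

>>> arm_command:
  series:
    - {"fingers": 255,"xyz": [0,0,0],"rot": [0,0,0]}
    - {"fingers": 255,"xyz": [0,0,0],"rot": [0,0,0]}
    - {"fingers": 255,"xyz": [0,0,0],"rot": [0,0,0]}
    - {"fingers": 255,"xyz": [0,0,0],"rot": [0,0,0]}
    - {"fingers": 255,"xyz": [0,0,0],"rot": [0,0,0]}
    - {"fingers": 255,"xyz": [0,0,0],"rot": [0,0,0]}
    - {"fingers": 255,"xyz": [0,0,0],"rot": [0,0,0]}
    - {"fingers": 255,"xyz": [0,0,0],"rot": [0,0,0]}

```text
clock: 3.43
position: [0.5351, -0.0131, 0.1005]
tool_rot: [[0.815, -0.58, -0.001], [-0.58, -0.815, -0.001], [-0.0, 0.001, -1.0]]
contact_force: [-3.1, -4.7, 3.1]
grip_width: 0.0137
gripper_force: 30.0
```

>>> arm_command:
  series:
    - {"fingers": 255,"xyz": [0,0,0],"rot": [0,0,-0.05]}
    - {"fingers": 255,"xyz": [0,0,0],"rot": [0,0,-0.15]}
    - {"fingers": 255,"xyz": [0,0,0],"rot": [0,0,-0.25]}
    - {"fingers": 255,"xyz": [0,0,0],"rot": [0,0,-0.35]}
    - {"fingers": 255,"xyz": [0,0,0],"rot": [0,0,-0.45]}
    - {"fingers": 255,"xyz": [0,0,0],"rot": [0,0,-0.55]}
    - {"fingers": 255,"xyz": [0,0,0],"rot": [0,0,-0.65]}
    - {"fingers": 255,"xyz": [0,0,0],"rot": [0,0,-0.75]}
    - {"fingers": 255,"xyz": [0,0,0],"rot": [0,0,-0.85]}
    - {"fingers": 255,"xyz": [0,0,0],"rot": [0,0,-0.95]}
    - {"fingers": 255,"xyz": [0,0,0],"rot": [0,0,-1.05]}
    - {"fingers": 255,"xyz": [0,0,0],"rot": [0,0,-1.15]}
    - {"fingers": 255,"xyz": [0,0,0],"rot": [0,0,-1.25]}
    - {"fingers": 255,"xyz": [0,0,0],"rot": [0,0,-1.35]}
    - {"fingers": 255,"xyz": [0,0,0],"rot": [0,0,-1.43]}
    - {"fingers": 255,"xyz": [0,0,0],"rot": [0,0,-1.49]}
    - {"fingers": 255,"xyz": [0,0,0],"rot": [0,0,-1.52]}
    - {"fingers": 255,"xyz": [0,0,0],"rot": [0,0,-1.53]}
    - {"fingers": 255,"xyz": [0,0,0],"rot": [0,0,-1.53]}
    - {"fingers": 255,"xyz": [0,0,0],"rot": [0,0,-1.53]}

```text
clock: 5.1
position: [0.5357, -0.0172, 0.1006]
tool_rot: [[0.615, 0.788, 0.001], [0.788, -0.615, -0.005], [-0.003, 0.003, -1.0]]
contact_force: [0.8, -15.5, 0.9]
grip_width: 0.0141
gripper_force: 30.0
```

>>> arm_command:
  series:
    - {"fingers": 255,"xyz": [0,0,0],"rot": [0,0,0]}
    - {"fingers": 255,"xyz": [0,0,0],"rot": [0,0,0]}
    - {"fingers": 255,"xyz": [0,0,0],"rot": [0,0,0]}
    - {"fingers": 255,"xyz": [0,0,0],"rot": [0,0,0]}

```text
clock: 5.43
position: [0.5357, -0.0172, 0.1006]
tool_rot: [[0.616, 0.788, 0.001], [0.788, -0.616, -0.005], [-0.003, 0.003, -1.0]]
contact_force: [0.5, -15.0, 0.4]
grip_width: 0.0138
gripper_force: 30.0
```

```bash
python3 - <<'E'
from h import *
S=get_image("side");b=cv2.resize(S["color"][195:255,270:360],None,fx=8,fy=8,interpolation=cv2.INTER_CUBIC)
cv2.imwrite("pics/s1.png",b[:,:,::-1]);s=env.sense();print(s["joints"],s["position"],s["contact_force"],s["torque"])
E
```

```text
[ 0.46744661  0.25796815 -0.59066117  1.86391347  0.16843768  1.0679431
 -0.85250121] [ 0.53573239 -0.01718299  0.1005954 ] [  0.51374386 -15.8612451    2.08016587] [-3.66837414 -0.04209213 -0.11932529]
```

View pics/s1.png

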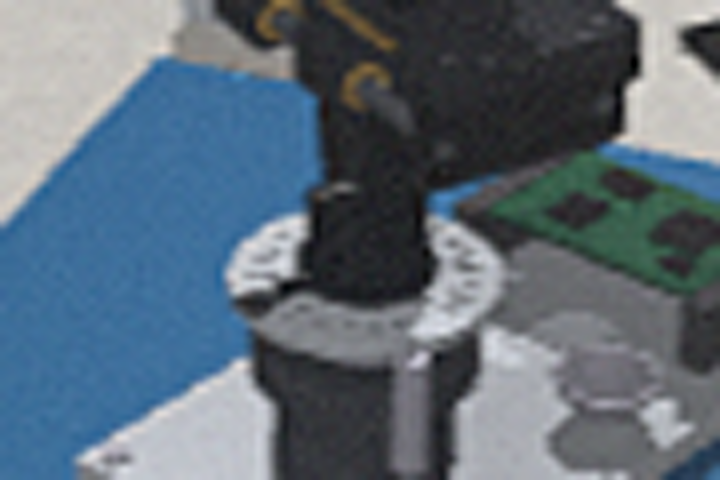

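The side view shows the dial with the nose reaching the tab at about (265,298) in zoom pixels. With the re-estimated axis (0.5376, -0.0149), the tab lies at about 0.96 rad and the nose at 0.907. I'll relieve the side force, add 0.06 rad, then release and lift.

>>> arm_command:
  series:
    - {"fingers": 255,"xyz": [-0.001,0.0015,0],"rot": [0,0,-0.02]}
    - {"fingers": 255,"xyz": [-0.002,0.003,0],"rot": [0,0,-0.04]}
    - {"fingers": 255,"xyz": [-0.002,0.003,0],"rot": [0,0,-0.055]}
    - {"fingers": 255,"xyz": [-0.002,0.003,0],"rot": [0,0,-0.06]}
    - {"fingers": 255,"xyz": [-0.002,0.003,0],"rot": [0,0,-0.06]}
    - {"fingers": 255,"xyz": [-0.002,0.003,0],"rot": [0,0,-0.06]}
    - {"fingers": 255,"xyz": [-0.002,0.003,0],"rot": [0,0,-0.06]}
    - {"fingers": 255,"xyz": [-0.002,0.003,0],"rot": [0,0,-0.06]}
    - {"fingers": 255,"xyz": [-0.002,0.003,0],"rot": [0,0,-0.06]}
    - {"fingers": 255,"xyz": [-0.002,0.003,0],"rot": [0,0,-0.06]}

```text
clock: 6.32
position: [0.536, -0.0175, 0.1006]
tool_rot: [[0.565, 0.825, -0.001], [0.825, -0.565, -0.002], [-0.002, -0.0, -1.0]]
contact_force: [-4.9, -6.6, 4.9]
grip_width: 0.0136
gripper_force: 30.0
```

>>> arm_command:
  series:
    - {"fingers": 200,"xyz": [0,0,0],"rot": [0,0,0]}
    - {"fingers": 150,"xyz": [0,0,0],"rot": [0,0,0]}
    - {"fingers": 100,"xyz": [0,0,0],"rot": [0,0,0]}
    - {"fingers": 100,"xyz": [0,0,0],"rot": [0,0,0]}
    - {"fingers": 100,"xyz": [0,0,-0.02],"rot": [0,0,0]}
    - {"fingers": 100,"xyz": [0,0,-0.055],"rot": [0,0,0]}
    - {"fingers": 100,"xyz": [0,0,-0.1],"rot": [0,0,0]}
    - {"fingers": 255,"xyz": [0.134,-0.136,-0.1],"rot": [0,0,0.44]}
    - {"fingers": 255,"xyz": [0.134,-0.136,-0.1],"rot": [0,0,0.44]}
    - {"fingers": 255,"xyz": [0.134,-0.136,-0.1],"rot": [0,0,0.44]}
    - {"fingers": 255,"xyz": [0.134,-0.136,-0.1],"rot": [0,0,0.44]}
    - {"fingers": 255,"xyz": [0.134,-0.136,-0.1],"rot": [0,0,0.44]}
    - {"fingers": 255,"xyz": [0.134,-0.136,-0.1],"rot": [0,0,0.44]}
    - {"fingers": 255,"xyz": [0.134,-0.136,-0.1],"rot": [0,0,0.44]}
    - {"fingers": 255,"xyz": [0.134,-0.136,-0.1],"rot": [0,0,0.44]}

```text
clock: 7.57
position: [0.4998, 0.1713, 0.2004]
tool_rot: [[0.861, 0.508, -0.0], [0.508, -0.861, -0.0], [-0.0, 0.0, -1.0]]
contact_force: [0.3, 0.1, 0.3]
grip_width: 0.0074
gripper_force: 0.0
```

```bash
python3 - <<'E'
from h import *
T=get_image("top");S=get_image("side");np.save("top1.npy",T,allow_pickle=True)
a=cv2.resize(T["color"][190:260,290:365],None,fx=5.3,fy=5.3,interpolation=cv2.INTER_CUBIC)
b=cv2.resize(S["color"][205:275,280:355],None,fx=5.3,fy=5.3,interpolation=cv2.INTER_CUBIC)
cv2.imwrite("pics/zoom1.png",np.hstack([a,b])[:,:,::-1])
s=env.sense();print(s["position"],s["tool_rot"],s["contact_force"],s["grip_width"])
E
```

```text
[0.50016779 0.17009668 0.20035683] [[ 8.62865793e-01  5.05433019e-01 -2.93450787e-04]
 [ 5.05432927e-01 -8.62865831e-01 -3.36845005e-04]
 [-4.23461245e-04  1.42332342e-04 -9.99999900e-01]] [ 0.09452598 -0.81121124  0.36945236] 0.002850059205917299
```

View pics/zoom1.png

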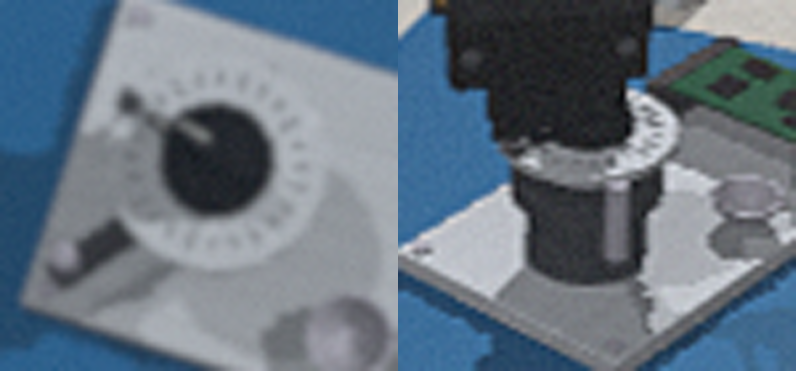

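The top view shows the nose at about (158,115) beside the tab at (129,101), nearly in line. I'll measure the residual with a polar sample at nose height.

```bash
python3 - <<'E'
from h import *
T=np.load("top1.npy",allow_pickle=True).item();T0=np.load("top0.npy",allow_pickle=True).item()
g=cv2.cvtColor(T["color"],cv2.COLOR_RGB2GRAY).astype(np.float32);g0=cv2.cvtColor(T0["color"],cv2.COLOR_RGB2GRAY).astype(np.float32)
th=np.arange(.4,1.5,.01)
for A in([.5376,-.0149],[.535,-.0135]):
  for nm,G,r,z in[("nose",g,.027,.09),("nose",g,.030,.09),("nose",g,.033,.09),("tab",g,.041,.092),("tab",g,.044,.092),("tab0",g0,.041,.092),("tab0",g0,.044,.092)]:
    P=np.c_[A[0]+r*np.cos(th),A[1]+r*np.sin(th),np.full(len(th),z)];uv=proj(T,P).astype(np.float32)
    v=cv2.remap(G,uv[:,:1],uv[:,1:],cv2.INTER_CUBIC).ravel();w=np.clip(np.median(v)-12-v,0,None)
    print(nm,r,"ang",round((w*th).sum()/w.sum(),3),"sd",round(np.sqrt((w*th*th).sum()/w.sum()-((w*th).sum()/w.sum())**2),3),v.min().round())
E
```

```text
nose 0.027 ang 1.011 sd 0.083 78.0
nose 0.03 ang 1.005 sd 0.054 92.0
nose 0.033 ang 0.996 sd 0.045 85.0
tab 0.041 ang 1.059 sd 0.189 82.0
tab 0.044 ang 1.032 sd 0.169 62.0
tab0 0.041 ang 0.961 sd 0.06 62.0
tab0 0.044 ang 0.97 sd 0.067 47.0
nose 0.027 ang 0.89 sd 0.078 75.0
nose 0.03 ang 0.907 sd 0.053 92.0
nose 0.033 ang 0.909 sd 0.041 84.0
tab 0.041 ang 1.002 sd 0.204 87.0
tab 0.044 ang 0.965 sd 0.177 62.0
tab0 0.041 ang 0.893 sd 0.056 67.0
tab0 0.044 ang 0.905 sd 0.065 46.0
```

The nose is within about 0.04 rad of the tab, so the knob is done. Next I'll place the shut fingers behind the pin.

>>> arm_command:
  series:
    - {"fingers": 255,"xyz": [-0.107,0.104,0],"rot": [0,0,0]}
    - {"fingers": 255,"xyz": [-0.107,0.104,0],"rot": [0,0,0]}
    - {"fingers": 255,"xyz": [-0.107,0.104,0],"rot": [0,0,0]}
    - {"fingers": 255,"xyz": [-0.107,0.104,0],"rot": [0,0,0]}
    - {"fingers": 255,"xyz": [-0.107,0.104,0],"rot": [0,0,0]}
    - {"fingers": 255,"xyz": [-0.107,0.104,0.04],"rot": [0,0,0]}
    - {"fingers": 255,"xyz": [-0.107,0.104,0.075],"rot": [0,0,0]}
    - {"fingers": 255,"xyz": [-0.107,0.104,0.105],"rot": [0,0,0]}
    - {"fingers": 255,"xyz": [-0.107,0.104,0.12],"rot": [0,0,0]}
    - {"fingers": 255,"xyz": [-0.107,0.104,0.125],"rot": [0,0,0]}
    - {"fingers": 255,"xyz": [-0.107,0.104,0.125],"rot": [0,0,0]}
    - {"fingers": 255,"xyz": [-0.107,0.104,0.125],"rot": [0,0,0]}
    - {"fingers": 255,"xyz": [-0.107,0.104,0.125],"rot": [0,0,0]}
    - {"fingers": 255,"xyz": [-0.107,0.104,0.125],"rot": [0,0,0]}

```text
clock: 8.83
position: [0.4613, 0.0275, 0.0769]
tool_rot: [[0.862, 0.507, 0.002], [0.507, -0.862, -0.0], [0.002, 0.001, -1.0]]
contact_force: [0.5, 0.4, 0.1]
grip_width: 0.0004
gripper_force: 0.0
```

>>> arm_command:
  series:
    - {"fingers": 255,"xyz": [0.006,0,0],"rot": [0,0,0]}
    - {"fingers": 255,"xyz": [0.012,0,0],"rot": [0,0,0]}
    - {"fingers": 255,"xyz": [0.018,0,0],"rot": [0,0,0]}
    - {"fingers": 255,"xyz": [0.022,0,0],"rot": [0,0,0]}
    - {"fingers": 255,"xyz": [0.025,0,0],"rot": [0,0,0]}
    - {"fingers": 255,"xyz": [0.027,0,0],"rot": [0,0,0]}
    - {"fingers": 255,"xyz": [0.029,0,0],"rot": [0,0,0]}
    - {"fingers": 255,"xyz": [0.03,0,0],"rot": [0,0,0]}
    - {"fingers": 255,"xyz": [0.031,0,0],"rot": [0,0,0]}
    - {"fingers": 255,"xyz": [0.031,0,0],"rot": [0,0,0]}
    - {"fingers": 255,"xyz": [0.031,0,0],"rot": [0,0,0]}

```text
clock: 9.75
position: [0.4857, 0.0429, 0.0752]
tool_rot: [[0.862, 0.507, -0.003], [0.507, -0.862, -0.001], [-0.003, -0.001, -1.0]]
contact_force: [-4.4, -1.9, 3.2]
grip_width: 0.0003
gripper_force: 2.5
```

>>> arm_command:
  series:
    - {"fingers": 255,"xyz": [0.0019,-0.0003,0],"rot": [0,0,0.025]}
    - {"fingers": 255,"xyz": [0.0038,-0.0006,0],"rot": [0,0,0.05]}
    - {"fingers": 255,"xyz": [0.0057,-0.0008,0],"rot": [0,0,0.075]}
    - {"fingers": 255,"xyz": [0.0076,-0.001,0],"rot": [0,0,0.1]}
    - {"fingers": 255,"xyz": [0.0095,-0.0012,0],"rot": [0,0,0.125]}
    - {"fingers": 255,"xyz": [0.0115,-0.0013,0],"rot": [0,0,0.15]}
    - {"fingers": 255,"xyz": [0.0134,-0.0013,0],"rot": [0,0,0.175]}
    - {"fingers": 255,"xyz": [0.0153,-0.0013,0],"rot": [0,0,0.2]}
    - {"fingers": 255,"xyz": [0.0172,-0.0012,0],"rot": [0,0,0.225]}
    - {"fingers": 255,"xyz": [0.0192,-0.0011,0],"rot": [0,0,0.25]}
    - {"fingers": 255,"xyz": [0.0192,-0.0011,0],"rot": [0,0,0.25]}
    - {"fingers": 255,"xyz": [0.0192,-0.0011,0],"rot": [0,0,0.25]}

```text
clock: 10.75
position: [0.5018, 0.054, 0.0752]
tool_rot: [[0.961, 0.278, -0.002], [0.278, -0.961, -0.0], [-0.002, -0.0, -1.0]]
contact_force: [-4.4, 0.0, 2.0]
grip_width: 0.0003
gripper_force: 2.6
```

>>> arm_command:
  series:
    - {"fingers": 255,"xyz": [0.0013,-0.0002,0],"rot": [0,0,0.0175]}
    - {"fingers": 255,"xyz": [0.0027,-0.0004,0],"rot": [0,0,0.035]}
    - {"fingers": 255,"xyz": [0.004,-0.0006,0],"rot": [0,0,0.0525]}
    - {"fingers": 255,"xyz": [0.0053,-0.0008,0],"rot": [0,0,0.07]}
    - {"fingers": 255,"xyz": [0.0053,-0.0008,0],"rot": [0,0,0.07]}
    - {"fingers": 255,"xyz": [0.0053,-0.0008,0],"rot": [0,0,0.07]}

```text
clock: 11.25
position: [0.5067, 0.0563, 0.0752]
tool_rot: [[0.978, 0.21, -0.002], [0.21, -0.978, -0.0], [-0.002, -0.0, -1.0]]
contact_force: [-5.0, 0.6, 2.2]
grip_width: 0.0001
gripper_force: 2.5
```

>>> arm_command:
  series:
    - {"fingers": 255,"xyz": [0.0013,-0.0002,0],"rot": [0,0,0.0175]}
    - {"fingers": 255,"xyz": [0.0027,-0.0004,0],"rot": [0,0,0.035]}
    - {"fingers": 255,"xyz": [0.004,-0.0006,0],"rot": [0,0,0.0525]}
    - {"fingers": 255,"xyz": [0.0053,-0.0008,0],"rot": [0,0,0.07]}
    - {"fingers": 255,"xyz": [0.0053,-0.0008,0],"rot": [0,0,0.07]}
    - {"fingers": 255,"xyz": [0.0053,-0.0008,0],"rot": [0,0,0.07]}

```text
clock: 11.75
position: [0.5117, 0.0583, 0.0752]
tool_rot: [[0.99, 0.142, -0.002], [0.142, -0.99, -0.0], [-0.002, -0.0, -1.0]]
contact_force: [-5.0, 1.0, 2.5]
grip_width: 0.0003
gripper_force: 2.5
```

>>> arm_command:
  series:
    - {"fingers": 255,"xyz": [0.0013,-0.0002,0],"rot": [0,0,0.0175]}
    - {"fingers": 255,"xyz": [0.0027,-0.0004,0],"rot": [0,0,0.035]}
    - {"fingers": 255,"xyz": [0.004,-0.0006,0],"rot": [0,0,0.0525]}
    - {"fingers": 255,"xyz": [0.0053,-0.0008,0],"rot": [0,0,0.07]}
    - {"fingers": 255,"xyz": [0.0053,-0.0008,0],"rot": [0,0,0.07]}
    - {"fingers": 255,"xyz": [0.0053,-0.0008,0],"rot": [0,0,0.07]}

```text
clock: 12.25
position: [0.5169, 0.0599, 0.0752]
tool_rot: [[0.997, 0.072, -0.002], [0.072, -0.997, -0.0], [-0.002, -0.0, -1.0]]
contact_force: [-4.7, 0.4, 2.1]
grip_width: 0.0003
gripper_force: 2.5
```

>>> arm_command:
  series:
    - {"fingers": 255,"xyz": [0.0013,-0.0002,0],"rot": [0,0,0.0175]}
    - {"fingers": 255,"xyz": [0.0027,-0.0004,0],"rot": [0,0,0.035]}
    - {"fingers": 255,"xyz": [0.004,-0.0006,0],"rot": [0,0,0.0525]}
    - {"fingers": 255,"xyz": [0.0053,-0.0008,0],"rot": [0,0,0.07]}
    - {"fingers": 255,"xyz": [0.0053,-0.0008,0],"rot": [0,0,0.07]}
    - {"fingers": 255,"xyz": [0.0053,-0.0008,0],"rot": [0,0,0.07]}

```text
clock: 12.75
position: [0.5221, 0.0612, 0.0752]
tool_rot: [[1.0, 0.002, -0.002], [0.002, -1.0, 0.0], [-0.002, -0.0, -1.0]]
contact_force: [-5.8, 0.7, 1.9]
grip_width: 0.0006
gripper_force: 2.6
```

>>> arm_command:
  series:
    - {"fingers": 255,"xyz": [0.0013,-0.0002,0],"rot": [0,0,0.0175]}
    - {"fingers": 255,"xyz": [0.0027,-0.0004,0],"rot": [0,0,0.035]}
    - {"fingers": 255,"xyz": [0.004,-0.0006,0],"rot": [0,0,0.0525]}
    - {"fingers": 255,"xyz": [0.0053,-0.0008,0],"rot": [0,0,0.07]}
    - {"fingers": 255,"xyz": [0.0053,-0.0008,0],"rot": [0,0,0.07]}
    - {"fingers": 255,"xyz": [0.0053,-0.0008,0],"rot": [0,0,0.07]}

```text
clock: 13.25
position: [0.5274, 0.0621, 0.0752]
tool_rot: [[0.998, -0.068, -0.002], [-0.068, -0.998, 0.0], [-0.002, 0.0, -1.0]]
contact_force: [-4.5, 0.6, 1.7]
grip_width: 0.0006
gripper_force: 2.6
```

>>> arm_command:
  series:
    - {"fingers": 255,"xyz": [0.0013,-0.0002,0],"rot": [0,0,0.0175]}
    - {"fingers": 255,"xyz": [0.0027,-0.0004,0],"rot": [0,0,0.035]}
    - {"fingers": 255,"xyz": [0.004,-0.0006,0],"rot": [0,0,0.0525]}
    - {"fingers": 255,"xyz": [0.0053,-0.0008,0],"rot": [0,0,0.07]}
    - {"fingers": 255,"xyz": [0.0053,-0.0008,0],"rot": [0,0,0.07]}
    - {"fingers": 255,"xyz": [0.0053,-0.0008,0],"rot": [0,0,0.07]}

```text
clock: 13.75
position: [0.5328, 0.0626, 0.0752]
tool_rot: [[0.991, -0.137, -0.002], [-0.137, -0.991, 0.0], [-0.002, 0.0, -1.0]]
contact_force: [-4.0, 1.1, 2.8]
grip_width: 0.0007
gripper_force: 2.6
```

>>> arm_command:
  series:
    - {"fingers": 255,"xyz": [0.0013,-0.0002,0],"rot": [0,0,0.0175]}
    - {"fingers": 255,"xyz": [0.0027,-0.0004,0],"rot": [0,0,0.035]}
    - {"fingers": 255,"xyz": [0.004,-0.0006,0],"rot": [0,0,0.0525]}
    - {"fingers": 255,"xyz": [0.0053,-0.0008,0],"rot": [0,0,0.07]}
    - {"fingers": 255,"xyz": [0.0053,-0.0008,0],"rot": [0,0,0.07]}
    - {"fingers": 255,"xyz": [0.0053,-0.0008,0],"rot": [0,0,0.07]}

```text
clock: 14.25
position: [0.5381, 0.0628, 0.0752]
tool_rot: [[0.979, -0.206, -0.002], [-0.206, -0.979, 0.0], [-0.002, 0.0, -1.0]]
contact_force: [-4.2, 2.8, 2.0]
grip_width: 0.0006
gripper_force: 2.6
```

>>> arm_command:
  series:
    - {"fingers": 255,"xyz": [0.0013,-0.0002,0],"rot": [0,0,0.0175]}
    - {"fingers": 255,"xyz": [0.0027,-0.0004,0],"rot": [0,0,0.035]}
    - {"fingers": 255,"xyz": [0.004,-0.0006,0],"rot": [0,0,0.0525]}
    - {"fingers": 255,"xyz": [0.0053,-0.0008,0],"rot": [0,0,0.07]}
    - {"fingers": 255,"xyz": [0.0053,-0.0008,0],"rot": [0,0,0.07]}
    - {"fingers": 255,"xyz": [0.0053,-0.0008,0],"rot": [0,0,0.07]}

```text
clock: 14.75
position: [0.5425, 0.0628, 0.0751]
tool_rot: [[0.962, -0.274, -0.004], [-0.274, -0.962, 0.0], [-0.004, 0.001, -1.0]]
contact_force: [-10.0, 2.5, 5.1]
grip_width: 0.0006
gripper_force: 4.7
```

The ring has nipped: the push is about 10.3 N. I'll add about 2.4 mm.

>>> arm_command:
  series:
    - {"fingers": 255,"xyz": [0.0006,-0.0001,0],"rot": [0,0,0.008]}
    - {"fingers": 255,"xyz": [0.0012,-0.0002,0],"rot": [0,0,0.016]}
    - {"fingers": 255,"xyz": [0.0018,-0.0003,0],"rot": [0,0,0.024]}
    - {"fingers": 255,"xyz": [0.0024,-0.0004,0],"rot": [0,0,0.032]}
    - {"fingers": 255,"xyz": [0.0024,-0.0004,0],"rot": [0,0,0.032]}
    - {"fingers": 255,"xyz": [0.0024,-0.0004,0],"rot": [0,0,0.032]}
    - {"fingers": 255,"xyz": [0.0024,-0.0004,0],"rot": [0,0,0.032]}

```text
clock: 15.33
position: [0.5443, 0.0627, 0.075]
tool_rot: [[0.953, -0.304, -0.005], [-0.304, -0.953, 0.0], [-0.005, 0.001, -1.0]]
contact_force: [-12.5, 2.7, 7.0]
grip_width: 0.0006
gripper_force: 6.2
```

```bash
python3 - <<'E'
from h import *
for i in range(3):
    s=env.sense();R=np.array(s["tool_rot"]);print(s["clock"],(R.T@np.array(s["contact_force"])).round(2),np.round(s["position"],4)); get_image("side") if i<2 else 0
E
```

```text
15.3333 [-12.79   1.27  -6.91] [0.5443 0.0627 0.075 ]
15.3833 [-13.13   0.96  -7.38] [0.5443 0.0628 0.075 ]
15.4333 [-12.72   0.25  -6.47] [0.5443 0.0628 0.075 ]
```

>>> arm_command:
  series:
    - {"fingers": 255,"xyz": [0.0004,-0.0001,0],"rot": [0,0,0.005]}
    - {"fingers": 255,"xyz": [0.0008,-0.0001,0],"rot": [0,0,0.01]}
    - {"fingers": 255,"xyz": [0.0008,-0.0001,0],"rot": [0,0,0.01]}
    - {"fingers": 255,"xyz": [0.0008,-0.0001,0],"rot": [0,0,0.01]}
    - {"fingers": 255,"xyz": [0.0008,-0.0001,0],"rot": [0,0,0.01]}
    - {"fingers": 255,"xyz": [0.0008,-0.0001,0],"rot": [0,0,0.01]}

```text
clock: 15.93
position: [0.5449, 0.0627, 0.075]
tool_rot: [[0.95, -0.313, -0.006], [-0.313, -0.95, 0.0], [-0.005, 0.001, -1.0]]
contact_force: [-13.1, 3.5, 7.9]
grip_width: 0.0002
gripper_force: 6.7
```

The push is 13.5 N, which is snug. I'll back off, lift and clear the view.

>>> arm_command:
  series:
    - {"fingers": 255,"xyz": [-0.004,0,0],"rot": [0,0,0]}
    - {"fingers": 255,"xyz": [-0.012,0,0],"rot": [0,0,0]}
    - {"fingers": 255,"xyz": [-0.022,0,0],"rot": [0,0,0]}
    - {"fingers": 255,"xyz": [-0.03,0,0],"rot": [0,0,0]}
    - {"fingers": 255,"xyz": [-0.03,0,-0.03],"rot": [0,0,0]}
    - {"fingers": 255,"xyz": [-0.03,0,-0.065],"rot": [0,0,0]}
    - {"fingers": 255,"xyz": [-0.03,0,-0.1],"rot": [0,0,0]}
    - {"fingers": 255,"xyz": [-0.03,0,-0.125],"rot": [0,0,0]}
    - {"fingers": 255,"xyz": [-0.03,-0.035,-0.125],"rot": [0,0,0]}
    - {"fingers": 255,"xyz": [-0.03,-0.07,-0.125],"rot": [0,0,0]}
    - {"fingers": 255,"xyz": [-0.03,-0.1,-0.125],"rot": [0,0,0]}
    - {"fingers": 255,"xyz": [-0.03,-0.12,-0.125],"rot": [0,0,0]}
    - {"fingers": 255,"xyz": [-0.03,-0.12,-0.125],"rot": [0,0,0]}
    - {"fingers": 255,"xyz": [-0.03,-0.12,-0.125],"rot": [0,0,0]}

```text
clock: 17.1
position: [0.5563, 0.1861, 0.2003]
tool_rot: [[0.95, -0.312, -0.0], [-0.312, -0.95, 0.0], [-0.001, -0.0, -1.0]]
contact_force: [0.2, -0.5, 0.2]
grip_width: 0.0002
gripper_force: 0.0
```

```bash
python3 - <<'E'
from h import *
T=get_image("top");s=env.sense();print(s["clock"],s["position"],s["contact_force"])
a=cv2.resize(T["color"][180:265,285:375],None,fx=6,fy=6,interpolation=cv2.INTER_CUBIC);cv2.imwrite("pics/t2.png",a[:,:,::-1])
E
```

```text
17.15 [0.55655452 0.18454875 0.2003295 ] [ 0.34995686 -0.46749957  0.36811146]
```

View pics/t2.png

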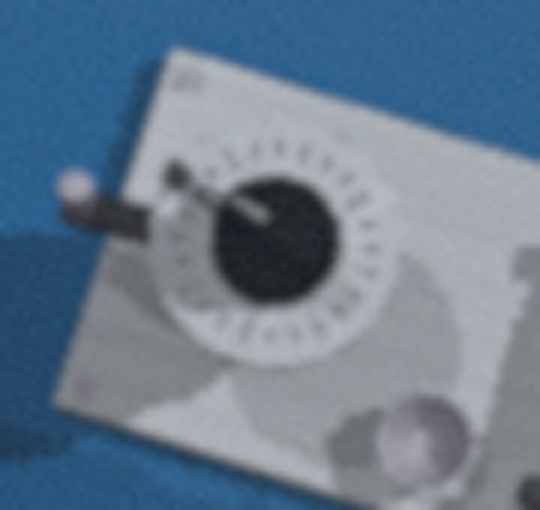

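The nose at (195,185) still points at the tab at (176,174). The pin now stands at (75,187), tightened, and the dish is untouched at (420,440). Handing in.

```bash
python3 -c "
from plant import env
print(env.sign_off())"
```

```text
the job is handed in; nothing more can be done
None
```

The job is handed in at about 17 s of the 67 s allowed, with no verdict returned: the knob's nose points at the tab (within about 0.04 rad when measured, unmoved in the last picture), the ring was tightened with a push of about 13.5 N at the pin, and the robot never went near the things lying round about.

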